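Sweep salvaged parts into the catch pocket

TASK

Sweep the three small loose parts off the wooden sorting board, over its open edge and down into the grey catch pocket alongside, pushing gently with the closed fingers: do not pinch, lift or press hard on them. Leave the tall round capacitor standing where it is on the board, and do not disturb the multimeter, cup or spool on the bench.

Things in the scene. Friction and masses are not known exactly. Their poses are not given: they have to be found in the camera images.
- board: fixed wooden sorting board on the bench, at any yaw; origin on the bench (z=0) below the middle of the work area, z up. Its flat top is 45 mm above the bench and spans x -115..115, y -110..90 mm in its own frame. Rims 6 mm wide and 6 mm high stand on its x = -115, x = 115 and y = -110 sides; its y = 90 side is open and drops into the catch pocket.
- open_edge (a point): middle of the board's open edge, at the height of its top (45 mm above the bench); board frame (0, 90, 45) mm
- pocket (a point): middle of the floor of the grey plastic catch pocket, 4 mm above the bench; board frame (0, 130, 4) mm. The pocket spans y 90..175 mm, x -115..115 mm in the board frame; its outer three walls are 5 mm thick and rise to 55 mm above the bench
- relay: loose black box-shaped relay with a grey top face, 30 x 22 x 22 mm, about 30 g, lying on the board; origin at the centre of its underside
- relay_mid (a point): centre of the relay, 11 mm above its underside
- heatsink: loose finned aluminium heat sink, a 32 x 28 x 20 mm block with fins up, about 35 g, lying on the board; origin at the centre of its underside
- heatsink_mid (a point): centre of the heat sink, 10 mm above its underside
- transformer: loose small transformer, dark steel core with a copper coil, 32 x 28 x 24 mm, about 60 g, lying on the board; origin at the centre of its underside
- transformer_mid (a point): centre of the transformer, 12 mm above its underside
- capacitor: loose upright black cylinder with an aluminium top, 26 mm in diameter, 40 mm tall, about 80 g, standing on the board near the middle of its back rim; origin at the centre of its underside, z up. Not to be moved
- multimeter: loose multimeter lying on the bench beside the board, 85 x 180 x 40 mm (50 mm with its dial), 400 g; origin at the centre of its underside. Not to be moved
- cup: loose open red cup on the bench beside the board, 60 mm across, 50 mm tall, 120 g; origin at the centre of its underside. Not to be moved
- spool: loose solder spool (black flanges, bright metal between) standing on end on the bench beside the board, 60 mm across, 40 mm tall, 250 g; origin at the centre of its underside. Not to be moved

How it is judged:
At the end, for the whole second after the job is handed in: The centres of all three parts lie inside the catch pocket: past the open edge, within its walls and lower than 40 mm above the bench, at rest (slower than 20 mm/s). The capacitor stands upright (within 0.1 rad) within 15 mm of where it started (y of relay_mid in the frame of board between 0.09 and 0.17 m and x of relay_mid in the frame of board between -0.11 and 0.11 m and z of each of relay_mid, heatsink_mid, transformer_mid in the frame of board below 0.04 m and linear speed of each of relay, heatsink, transformer below 0.02 m/s and y of heatsink_mid in the frame of board between 0.09 and 0.17 m and x of heatsink_mid in the frame of board between -0.11 and 0.11 m and y of transformer_mid in the frame of board between 0.09 and 0.17 m and x of transformer_mid in the frame of board between -0.11 and 0.11 m and distance of capacitor from where it was at the start of the episode below 0.015 m and angle between capacitor's own z axis and vertical below 0.1 rad); the robot touches nothing.
It fails at once if a loose part is lifted: its centre rises more than 32 mm above the board's top (z of any of relay_mid, heatsink_mid, transformer_mid in the frame of board above 0.077 m).
It fails at once if a loose part is pinched or pressed with more than 15 N (contact force between the fingers and relay above 15 N or contact force between the fingers and heatsink above 15 N or contact force between the fingers and transformer above 15 N).
It fails at once if the capacitor is moved more than 15 mm or tipped more than 0.3 rad (distance of capacitor from where it was at the start of the episode above 0.015 m or angle between capacitor's own z axis and vertical above 0.3 rad).
It fails at once if the multimeter, cup or spool is moved more than 15 mm, or the cup or spool tipped more than 0.3 rad (distance of any of multimeter, cup, spool from where it was at the start of the episode above 0.015 m or angle between any of cup, spool's own z axis and vertical above 0.3 rad).
It also fails if it takes over 58 s, if anything falls off the work surface, if the arm or the gripper's body presses on something with over 40 N, if the wrist force passes 120 N, or if a joint passes its speed limit or range.

ROBOT

A 6-joint arm with a two-finger parallel gripper is mounted at the origin on the work surface. World frame = base frame: x ahead of the robot, y to its left, z up, the work surface at z = 0. Lengths are in m, angles in rad, forces in N, time in s.
With the tool pointing down it reaches from about 0.275 to 0.75 m from the base axis. Payload 10.2 kg.
Tool frame: the origin (TCP) lies midway between the tips of the shut fingers; the grasp point (between the pads) lies 19 mm behind it; z points along the fingers, y is the direction in which the jaws open and shut (so a half turn about z gives the same grasp; the last joint's range is limited). The gripper opens to 85 mm and grips with 20 to 120 N. Pads are 22 mm wide; open, the fingers measure 114 mm over their backs; the gripper's body (76 mm by 85 mm) begins 54 mm behind the grasp point. The pads swing forward as they close: fully open they stand 13 mm farther back than shut.
Start: joints at [-1.479, 0.313, 1.498, -0, 1.331, -0.223], TCP at [0.163, -0.499, 0.231] pointing down, gripper open.
Joint ranges: [-2.94, 2.94], [-0.97, 2.17], [0.19, 2.56], [-1.23, 4.37], [0.02, 3.11], [-2.88, 2.88]. Speed limits (rad/s): [2.39, 2.39, 3.01, 3.14, 3.14, 3.14].

INTERFACE

Orientations are given as a rotation vector (axis times angle).
In Python, from workcell import read_state, imaging, hand_in, look_for, outline_of, mark_of gives the robot as it stands. The module is installed in compiled form; this text tells all that it offers.
- The arm moves only by the tool move_arm, never from a script. Its arguments are lists of equal length, an entry for each row: "twist": the turn, a rotation vector about the tool's x, y, z in degrees, a list of three; "offset": the shift along the tool's x, y, z in m, a list of three; "hand": the closure, from -1 (fully open) to 1 (shut). A call has 1 to 8 rows; each row is the pose to reach, as a shift and turn from the pose commanded when the call began, along the tool's axes at that moment; what a row does not reach only later rows make up. A row lasts 1/10 s, in which the tool goes at most 50 mm and 8.59 degrees, less where a joint would pass 70% of its speed; a pose out of reach is approached as far as the arm can. A call with a gripper value outside its range is refused whole. The fingers move at their own pace and stop on an object; the grip force is fixed at half the most. Time passes only in rows, so rows that repeat a pose let the fingers close. It gives the time, the measured TCP pose, the force and the opening at its end, in the units of the state.
- read_state(): the state, without advancing time (a new reading comes with each control period).
- imaging.get_image(name): name is "scene" or "side" or "wrist"; returns the picture (420x560x3 uint8, blue, green, red); there is no depth.
- imaging.get_calibration(name): a dict with "vertical_fov" (degrees; the focal length in pixels is half the picture's height over the tangent of half this angle, whatever the lens; pixels are square), "cx", "cy" (the principal point, pixels), "dist_coeffs" ([k1, k2, p1, p2, k3] as OpenCV has them; the pictures are not rectified), "rvec" (rotation vector, rad) and "tvec" (3), from world to camera coordinates, as OpenCV has them. Camera axes: x right, y down, z forward; pixel columns grow to the right and rows downward; lengths in m; the calibration is good to about 2 mm. A picture is of the moment at which its call begins: read the wrist's pose just before it. get_calibration takes no time and is no camera call; for the wrist camera it gives the pose at the moment of the call.
- hand_in(): hands the job in, once; it reports no verdict.
Trained networks look in the newest picture that a camera, given by its name, has taken for a name from the list of things; names that differ only in an ending like _2 or _b are one class to them, and where a whole thing is asked for, a point or a joint stands for the part that bears it (a point fixed in the world has none). Each returns a list of dicts, best first, with "score" (0 to 1); they miss things now and then, are a little off and sometimes report something else, mostly with a low value. They report only what shows in the picture. A call takes as long as a camera call.
- look_for(camera, name): "pixel" ([column, row] in pixels, amid what is visible of it).
- outline_of(camera, name): "pixels" (420x560 bool, what is visible of it) and "pixel" ([column, row] in pixels, amid what is visible of it).
- mark_of(camera, name): "pixel" ([column, row] in pixels: a listed point, or the origin of a listed thing).
The state is a dict: "time_s": time; "q": joint angles; "joint_vel": joint speeds; "tau": joint torques, N m; "eef_pos": TCP position; "eef_rot": TCP orientation; "contact_force": force on the tool from outside, world axes, zero at the start; "torque": the same for the moment, N m; "finger_gap": finger opening in m.
Only numpy, scipy, OpenCV 4.12 (cv2) and the standard library are available. Lean on these libraries where they do the work, as an engineer would, in place of code of your own. Each camera call takes 0.05 s, during which the arm holds its last target. There are 200 camera calls.

## Working session

There is one attempt and no reset: what is moved stays moved. The work goes in short steps, Python scripts to look and compute and a tool call to move; the robot and the scene stay as the last step left them, time stands still between calls to the robot, and variables do not carry over. Pictures are saved under pics/ and viewed, about 8 in all and at most 12, crops included, and the job is handed in when it is done.

Besides the shell and the picture viewer there is one more tool, called after "Request:" by a JSON object that holds its "fn" and its "kwargs", one argument or row to a line. move_arm: Moves the arm, as the interface text tells. Its arguments: {"type":"object","properties":{"twist":{"type":"array","items":{"type":"array","items":{"type":"number"}}},"offset":{"type":"array","items":{"type":"array","items":{"type":"number"}}},"hand":{"type":"array","items":{"type":"number"}}},"required":["twist","offset","hand"]}

```bash
mkdir -p pics; cat > h.py <<'E'
import numpy as np, cv2
from workcell import read_state, imaging, hand_in, look_for, outline_of, mark_of
def K(c):
    f=210/np.tan(np.radians(c["vertical_fov"])/2)
    return np.array([[f,0,c["cx"]],[0,f,c["cy"]],[0,0,1.]])
def ray(name,px):
    c=imaging.get_calibration(name)
    u=cv2.undistortPoints(np.array([[px]],float),K(c),np.array(c["dist_coeffs"],float))[0,0]
    R=cv2.Rodrigues(np.array(c["rvec"],float))[0]
    return -R.T@np.array(c["tvec"],float).ravel(), R.T@np.array([u[0],u[1],1.])
def at(name,px,z):
    o,d=ray(name,px); return o+d*(z-o[2])/d[2]
def proj(name,P):
    c=imaging.get_calibration(name)
    return cv2.projectPoints(np.array(P,float).reshape(-1,3),np.array(c["rvec"],float),np.array(c["tvec"],float),K(c),np.array(c["dist_coeffs"],float))[0][:,0]
E
python3 - <<'E'
from h import *
s=read_state(); print(s["time_s"],s["eef_pos"],s["eef_rot"])
Z=dict(board=0,open_edge=.045,pocket=.004,relay_mid=.056,heatsink_mid=.055,transformer_mid=.057,capacitor=.045,multimeter=0,cup=0,spool=0)
ims=[]
for cam in ("scene","side"):
    im=imaging.get_image(cam); 
    for n,z in Z.items():
        r=mark_of(cam,n)
        for q in r[:2]:
            print(cam,n,round(q["score"],2),np.round(q["pixel"]),np.round(at(cam,q["pixel"],z),3))
    cv2.imwrite(f"pics/{cam}0.png",im)
E
```

```text
0.0 [ 0.1625121  -0.49894193  0.23072   ] [-3.10145935e+00 -4.92241717e-01 -9.33388200e-05]
scene board 0.59 [307. 225.] [0.532 0.042 0.   ]
scene open_edge 0.64 [284. 241.] [0.633 0.004 0.045]
scene open_edge 0.45 [321. 237.] [0.585 0.098 0.045]
scene pocket 0.62 [278. 254.] [ 0.658 -0.004  0.004]
scene pocket 0.37 [288. 206.] [ 0.491 -0.035  0.004]
scene relay_mid 0.68 [321. 235.] [0.585 0.098 0.056]
scene heatsink_mid 0.66 [286. 204.] [ 0.519 -0.03   0.055]
scene heatsink_mid 0.34 [299. 228.] [0.583 0.031 0.055]
scene transformer_mid 0.59 [285. 204.] [ 0.522 -0.033  0.057]
scene transformer_mid 0.51 [301. 225.] [0.572 0.034 0.057]
scene capacitor 0.57 [324. 201.] [0.461 0.07  0.045]
scene multimeter 0.67 [181. 180.] [ 0.511 -0.392  0.   ]
scene cup 0.55 [426. 228.] [0.423 0.381 0.   ]
scene spool 0.97 [420. 270.] [0.567 0.388 0.   ]
side board 0.88 [272. 242.] [0.527 0.048 0.   ]
side open_edge 0.71 [251. 205.] [0.612 0.009 0.045]
side pocket 0.88 [242. 208.] [ 0.66  -0.016  0.004]
side relay_mid 0.73 [234. 223.] [0.593 0.095 0.056]
side heatsink_mid 0.62 [296. 206.] [ 0.516 -0.03   0.055]
side heatsink_mid 0.26 [138. 342.] [0.529 0.409 0.055]
side transformer_mid 0.76 [258. 213.] [0.569 0.039 0.057]
side transformer_mid 0.43 [359. 165.] [ 0.475 -0.277  0.057]
side capacitor 0.76 [292. 244.] [0.46  0.074 0.045]
side multimeter 0.9 [360. 163.] [ 0.514 -0.385  0.   ]
side cup 0.97 [203. 384.] [0.426 0.384 0.   ]
side cup 0.56 [252. 205.] [ 0.649 -0.043  0.   ]
side spool 0.86 [139. 345.] [0.563 0.391 0.   ]
```

```bash
python3 - <<'E'
import cv2,numpy as np
a=cv2.imread("pics/scene0.png")[140:300,190:410]; b=cv2.imread("pics/side0.png")[140:300,160:380]
cv2.imwrite("pics/c0.png",np.hstack([cv2.resize(x,None,fx=1.8,fy=1.8,interpolation=2) for x in (a,b)]))
E
```

```text
(no output)
```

View pics/c0.png

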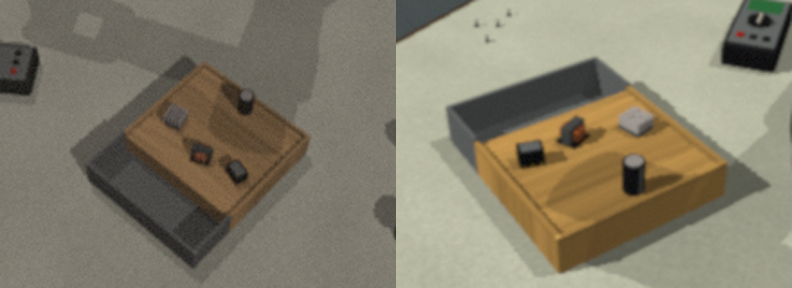

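View pics/side0.png

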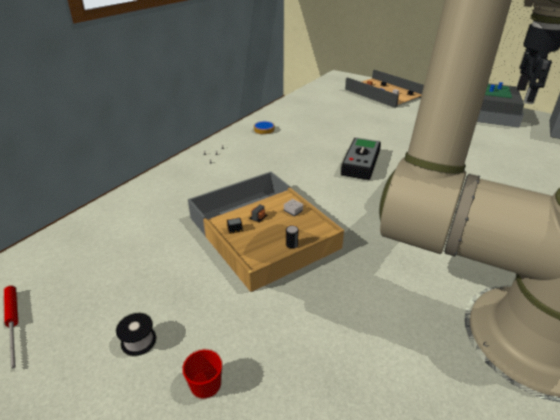

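```bash
cat > bd.py <<'E'
from h import *
from scipy.optimize import least_squares
C=[(-.115,-.110,.051),(.115,-.110,.051),(-.115,.09,.051),(.115,.09,.051)]
obs={"scene":[(303.9,176.7),(361,216.7),(260.6,216),(318.9,262)],"side":[(290,190),(343,230.6),None,(205.6,219.6)]}
E
python3 - <<'E'
from bd import *
for cam in obs:
    for p in obs[cam]:
        if p: print(cam,np.round(at(cam,p,.051),3))
    o=outline_of(cam,"board")
E
```

```text
scene [ 0.4   -0.015  0.051]
scene [0.483 0.188 0.051]
scene [ 0.581 -0.087  0.051]
scene [0.666 0.116 0.051]
side [ 0.566 -0.086  0.051]
side [ 0.391 -0.016  0.051]
side [0.655 0.114 0.051]
```

Request:
{"fn": "move_arm", "kwargs": {
  "twist": [
    [0,0,40],
    [0,0,40],
    [0,0,40],
    [0,0,40],
    [0,0,40],
    [0,0,40],
    [0,0,40],
    [0,0,40]
  ],
  "offset": [
    [0.26,-0.2,0],
    [0.26,-0.2,0],
    [0.26,-0.2,0],
    [0.26,-0.2,0],
    [0.26,-0.2,0],
    [0.26,-0.2,0],
    [0.26,-0.2,0],
    [0.26,-0.2,0]
  ],
  "hand": [1,1,1,1,1,1,1,1]
}}

```text
time_s: 2.0
eef_pos: [0.3495, -0.2252, 0.2316]
eef_rot: [-3.085, 0.59, -0.001]
contact_force: [0.1, 0.1, -0.7]
finger_gap: -0.0002
```

Request:
{"fn": "move_arm", "kwargs": {
  "twist": [
    [0,0,0],
    [0,0,0],
    [0,0,0],
    [0,0,0],
    [0,0,0],
    [0,0,0],
    [0,0,0],
    [0,0,0]
  ],
  "offset": [
    [0.03,-0.32,-0.03],
    [0.03,-0.32,-0.03],
    [0.03,-0.32,-0.03],
    [0.03,-0.32,-0.03],
    [0.03,-0.32,-0.03],
    [0.03,-0.32,-0.03],
    [0.03,-0.32,-0.03],
    [0.03,-0.32,-0.03]
  ],
  "hand": [1,1,1,1,1,1,1,1]
}}

```text
time_s: 2.8
eef_pos: [0.4962, 0.0586, 0.2612]
eef_rot: [-3.085, 0.594, -0.0]
contact_force: [-0.3, -0.1, -0.5]
finger_gap: -0.0
```

```bash
python3 - <<'E'
from h import *
s=read_state(); print(s["time_s"],s["eef_pos"],s["eef_rot"])
Z=dict(board=0,open_edge=.045,relay_mid=.056,heatsink_mid=.055,transformer_mid=.057,capacitor=.045)
cam="wrist"
im=imaging.get_image(cam); cv2.imwrite("pics/w1.png",im)
for n,z in Z.items():
    for q in mark_of(cam,n)[:2]: print(n,round(q["score"],2),np.round(q["pixel"]),np.round(at(cam,q["pixel"],z),3))
E
```

```text
2.8 [0.49621104 0.05860543 0.2611961 ] [-3.08476921e+00  5.93630852e-01 -3.67118706e-04]
board 0.6 [279. 136.] [0.535 0.041 0.   ]
open_edge 0.58 [282.  46.] [0.619 0.004 0.045]
relay_mid 0.88 [211. 113.] [0.586 0.094 0.056]
heatsink_mid 0.83 [351. 128.] [ 0.519 -0.033  0.055]
transformer_mid 0.57 [274. 104.] [0.57  0.032 0.057]
capacitor 0.59 [284. 213.] [0.456 0.067 0.045]
```

View pics/w1.png

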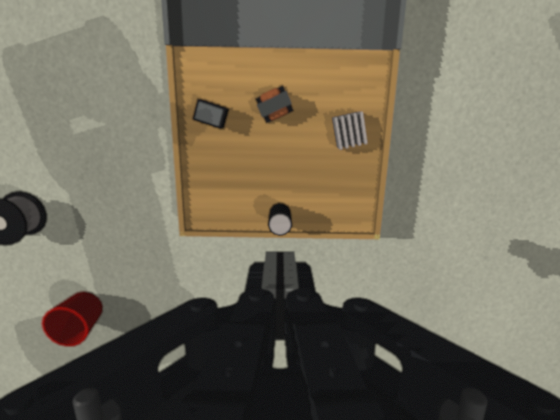

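The wrist view shows the open edge at row ~47 and the back rim at row ~236. The relay is at (211,113), transformer (274,104), heat sink (351,130) and capacitor base (~281,215). The tool's x axis is nearly along board y.

```bash
python3 - <<'E'
from h import *
for p in [(182,235),(380,238),(168,46),(398,50)]: print(np.round(at("wrist",p,.051),3))
for p in [(282,48)]: print(np.round(at("wrist",p,.045),3))
o=np.array([.535,.043])
P=[at("wrist",p,.051)[:2] for p in [(182,235),(380,238),(168,46),(398,50)]]
x=(P[1]-P[0])+(P[3]-P[2]);y=(P[2]-P[0])+(P[3]-P[1])
print(np.degrees(np.arctan2(x[1],x[0])),np.degrees(np.arctan2(y[1],y[0])))
s=read_state();R=cv2.Rodrigues(s["eef_rot"])[0]
a=-np.degrees(np.arctan2(x[1],x[0]));print("tool x",np.degrees(np.arctan2(R[1,0],R[0,0])))
# board frame, tool axes relative to current TCP
for n,p in dict(tcp=s["eef_pos"][:2],c=np.mean(P,0),relay=(.586,.094),heat=(.519,-.033),tr=(.57,.033),cap=(.457,.069)).items():
    d=np.array(p)-s["eef_pos"][:2]; print(n,np.round(R[:2,:2].T@d,4))
E
```

```text
[0.477 0.185 0.051]
[ 0.388 -0.025  0.051]
[0.66  0.108 0.051]
[ 0.572 -0.101  0.051]
[0.617 0.004 0.045]
-112.9348667733062 -22.53305436888936
tool x -22.054679600372562
tcp [0. 0.]
c [0.0324 0.0024]
relay [ 0.0699 -0.0693]
heat [0.0555 0.0736]
tr [ 0.078  -0.0068]
cap [-0.0403  0.0023]
```

Request:
{"fn": "move_arm", "kwargs": {
  "twist": [
    [0,0,0],
    [0,0,0],
    [0,0,0],
    [0,0,0],
    [0,0,0],
    [0,0,0],
    [0,0,0],
    [0,0,0]
  ],
  "offset": [
    [0.01,0.04,0.03],
    [0.01,0.074,0.06],
    [0.01,0.074,0.1],
    [0.01,0.074,0.14],
    [0.01,0.074,0.17],
    [0.01,0.074,0.195],
    [0.01,0.074,0.208],
    [0.01,0.074,0.208]
  ],
  "hand": [1,1,1,1,1,1,1,1]
}}

```text
time_s: 3.95
eef_pos: [0.4759, -0.0156, 0.052]
eef_rot: [-3.084, 0.6, 0.005]
contact_force: [-1.2, 0.3, 0.3]
finger_gap: 0.0001
```

```bash
python3 - <<'E'
from h import *
cv2.imwrite("pics/w2.png",imaging.get_image("wrist")); print(read_state()["eef_pos"])
E
```

```text
[ 0.47664869 -0.01575425  0.05314447]
```

View pics/w2.png

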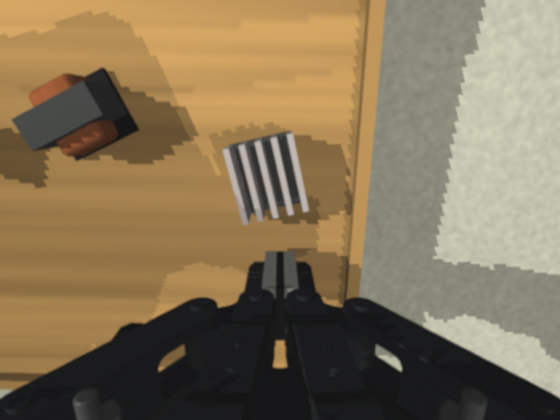

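The closed fingers sit behind the heat sink, whose centre is at col ~267 against the tool at col 280. That puts it about 5 mm to the left, so I shift and then sweep.

Request:
{"fn": "move_arm", "kwargs": {
  "twist": [
    [0,0,0],
    [0,0,0],
    [0,0,0],
    [0,0,0],
    [0,0,0],
    [0,0,0],
    [0,0,0],
    [0,0,0]
  ],
  "offset": [
    [0,-0.005,0],
    [0.005,-0.005,0],
    [0.01,-0.005,0],
    [0.016,-0.005,0],
    [0.024,-0.005,0],
    [0.034,-0.005,0],
    [0.045,-0.005,0],
    [0.055,-0.005,0]
  ],
  "hand": [1,1,1,1,1,1,1,1]
}}

```text
time_s: 4.8
eef_pos: [0.5308, -0.0318, 0.0533]
eef_rot: [-3.084, 0.599, -0.0]
contact_force: [-1.0, -0.4, 0.3]
finger_gap: 0.0001
```

```bash
python3 - <<'E'
from h import *
cv2.imwrite("pics/w3.png",imaging.get_image("wrist")); print(read_state()["eef_pos"])
E
```

```text
[ 0.53192768 -0.03232668  0.05340594]
```

View pics/w3.png

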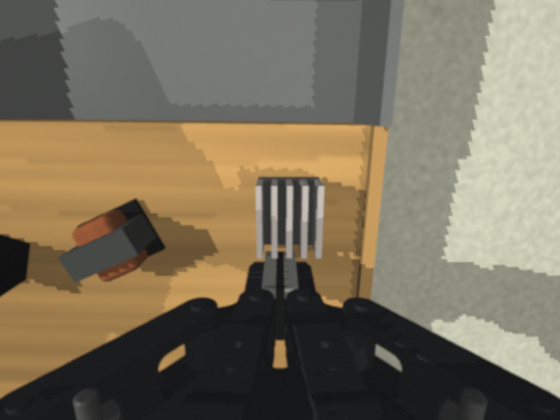

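The heat sink has squared up on the fingers and is moving toward the edge at row ~122. I continue, then back off and lift.

Request:
{"fn": "move_arm", "kwargs": {
  "twist": [
    [0,0,0],
    [0,0,0],
    [0,0,0],
    [0,0,0],
    [0,0,0],
    [0,0,0],
    [0,0,0],
    [0,0,0]
  ],
  "offset": [
    [0.008,0,0],
    [0.018,0,0],
    [0.028,0,0],
    [0.038,0,0],
    [0.048,0,0],
    [0.058,0,0],
    [0.066,0,0],
    [0.074,0,0]
  ],
  "hand": [1,1,1,1,1,1,1,1]
}}

```text
time_s: 5.65
eef_pos: [0.599, -0.0592, 0.0532]
eef_rot: [-3.084, 0.598, 0.0]
contact_force: [-0.2, -0.2, 0.8]
finger_gap: -0.0001
```

Request:
{"fn": "move_arm", "kwargs": {
  "twist": [
    [0,0,0],
    [0,0,0],
    [0,0,0],
    [0,0,0],
    [0,0,0],
    [0,0,0],
    [0,0,0],
    [0,0,0]
  ],
  "offset": [
    [0,0,0],
    [0,0,-0.04],
    [-0.03,0,-0.08],
    [-0.07,-0.02,-0.09],
    [-0.11,-0.06,-0.09],
    [-0.11,-0.077,-0.09],
    [-0.11,-0.077,-0.09],
    [-0.11,-0.077,-0.09]
  ],
  "hand": [1,1,1,1,1,1,1,1]
}}

```text
time_s: 6.45
eef_pos: [0.5252, 0.0535, 0.1433]
eef_rot: [3.084, -0.597, 0.0]
contact_force: [0.4, 0.1, -0.6]
finger_gap: -0.0002
```

```bash
python3 - <<'E'
from h import *
cv2.imwrite("pics/w4.png",imaging.get_image("wrist")); s=read_state();print(s["eef_pos"])
R=cv2.Rodrigues(s["eef_rot"])[0]
Z=dict(relay_mid=.056,transformer_mid=.057,heatsink_mid=.015)
for n,z in Z.items():
  for q in mark_of("wrist",n)[:1]:
    p=at("wrist",q["pixel"],z); print(n,q["score"],q["pixel"],np.round(p,3),np.round(R.T@(p-s["eef_pos"]),4))
E
```

```text
[0.52529762 0.05292958 0.14317907]
relay_mid 0.8 [188.0, 158.1] [0.586 0.097 0.056] [ 0.04   -0.0638  0.0872]
transformer_mid 0.88 [280.4, 145.0] [0.57  0.034 0.057] [0.0491 0.0009 0.0862]
heatsink_mid 0.72 [390.3, 50.8] [ 0.601 -0.068  0.015] [0.1155 0.084  0.1282]
```

View pics/w4.png

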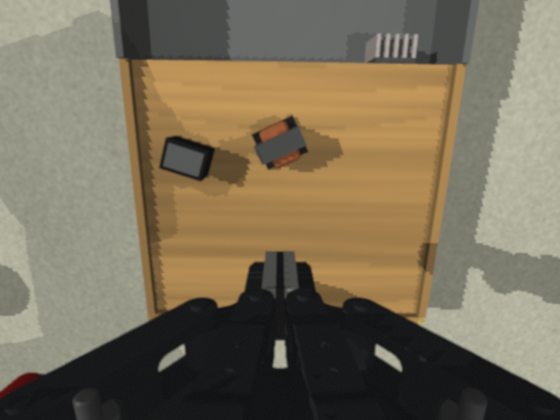

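The heat sink is in the pocket (pixels ~372–418, 35–58). Transformer (280,145) and relay (188,158) are untouched. Next is the transformer.

Request:
{"fn": "move_arm", "kwargs": {
  "twist": [
    [0,0,0],
    [0,0,0],
    [0,0,0],
    [0,0,0],
    [0,0,0],
    [0,0,0],
    [0,0,0],
    [0,0,0]
  ],
  "offset": [
    [0,0.001,0.04],
    [0,0.001,0.07],
    [0,0.001,0.09],
    [0,0.001,0.09],
    [0.006,0.001,0.09],
    [0.012,0.001,0.09],
    [0.018,0.001,0.09],
    [0.024,0.001,0.09]
  ],
  "hand": [1,1,1,1,1,1,1,1]
}}

```text
time_s: 7.45
eef_pos: [0.5481, 0.0433, 0.0541]
eef_rot: [-3.084, 0.599, -0.002]
contact_force: [-0.6, 0.2, -1.0]
finger_gap: 0.0003
```

Request:
{"fn": "move_arm", "kwargs": {
  "twist": [
    [0,0,0],
    [0,0,0],
    [0,0,0],
    [0,0,0],
    [0,0,0],
    [0,0,0],
    [0,0,0],
    [0,0,0]
  ],
  "offset": [
    [0.006,0,0],
    [0.012,0,0],
    [0.019,0,0],
    [0.026,0,0],
    [0.033,0,0],
    [0.04,0,0],
    [0.046,0,0],
    [0.046,0,0]
  ],
  "hand": [1,1,1,1,1,1,1,1]
}}

```text
time_s: 8.25
eef_pos: [0.5905, 0.0261, 0.0532]
eef_rot: [3.084, -0.599, 0.001]
contact_force: [-0.4, -0.3, 0.3]
finger_gap: -0.0001
```

```bash
python3 - <<'E'
from h import *
cv2.imwrite("pics/w5.png",imaging.get_image("wrist")); print(read_state()["eef_pos"])
E
```

```text
[0.58999108 0.02632246 0.05316207]
```

View pics/w5.png

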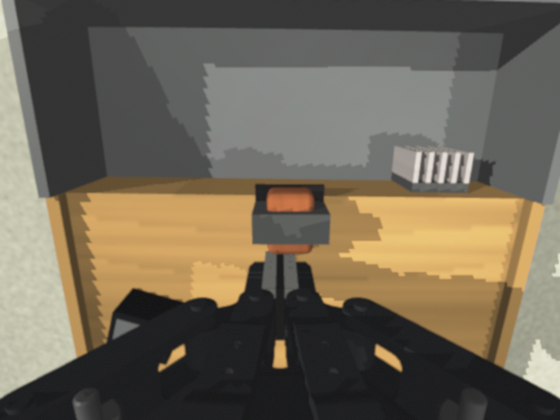

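The transformer is square on the fingers with its front just over the edge (row ~190). The heat sink has tipped onto the pocket floor, base against the board wall. I push the rest of the way, then go behind the relay.

Request:
{"fn": "move_arm", "kwargs": {
  "twist": [
    [0,0,0],
    [0,0,0],
    [0,0,0],
    [0,0,0],
    [0,0,0],
    [0,0,0],
    [0,0,0],
    [0,0,0]
  ],
  "offset": [
    [0.006,0,0],
    [0.013,0,0],
    [0.02,0,0],
    [0.027,0,0],
    [0.034,0,0],
    [0.04,0,0],
    [0.043,0,0],
    [0.043,0,0]
  ],
  "hand": [1,1,1,1,1,1,1,1]
}}

```text
time_s: 9.1
eef_pos: [0.6299, 0.0102, 0.0532]
eef_rot: [-3.084, 0.599, -0.0]
contact_force: [-0.2, 0.5, -0.7]
finger_gap: 0.0003
```

Request:
{"fn": "move_arm", "kwargs": {
  "twist": [
    [0,0,0],
    [0,0,0],
    [0,0,0],
    [0,0,0],
    [0,0,0],
    [0,0,0],
    [0,0,0],
    [0,0,0]
  ],
  "offset": [
    [0,0,-0.04],
    [-0.03,0,-0.07],
    [-0.07,-0.02,-0.09],
    [-0.11,-0.05,-0.09],
    [-0.12,-0.065,-0.09],
    [-0.12,-0.065,-0.09],
    [-0.12,-0.065,-0.09],
    [-0.12,-0.065,-0.09]
  ],
  "hand": [1,1,1,1,1,1,1,1]
}}

```text
time_s: 9.9
eef_pos: [0.5431, 0.1146, 0.1431]
eef_rot: [3.084, -0.6, -0.0]
contact_force: [0.5, -0.6, -0.1]
finger_gap: 0.0001
```

```bash
python3 - <<'E'
from h import *
cv2.imwrite("pics/w6.png",imaging.get_image("wrist")); s=read_state();print(s["eef_pos"])
R=cv2.Rodrigues(s["eef_rot"])[0]
Z=dict(relay_mid=.056,transformer_mid=.016,heatsink_mid=.018)
for n,z in Z.items():
  for q in mark_of("wrist",n)[:1]:
    p=at("wrist",q["pixel"],z); print(n,q["score"],q["pixel"],np.round(p,3),np.round(R.T@(p-s["eef_pos"]),4))
print(R.T@(np.array([.617,.004,.045])-s["eef_pos"]))
E
```

```text
[0.54305484 0.11454481 0.14304307]
relay_mid 0.97 [278.3, 148.5] [0.586 0.098 0.056] [ 0.0464 -0.001   0.087 ]
transformer_mid 0.78 [372.4, 41.4] [0.63  0.005 0.016] [0.1216 0.0692 0.127 ]
heatsink_mid 0.66 [477.6, 43.2] [ 0.599 -0.067  0.018] [0.1204 0.1473 0.125 ]
[0.11004638 0.07469666 0.09803412]
```

View pics/w6.png

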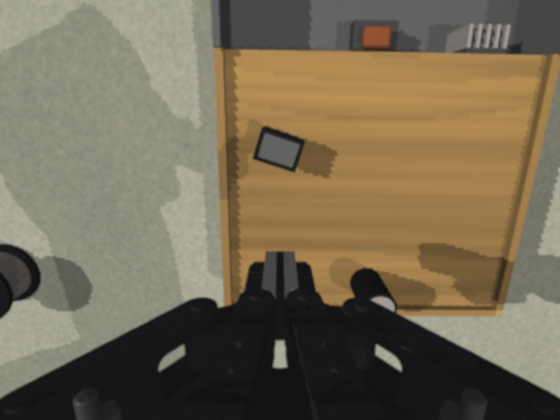

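The transformer has dropped into the pocket (~372,38), and the capacitor is still standing. The relay is straight ahead at (279,149).

Request:
{"fn": "move_arm", "kwargs": {
  "twist": [
    [0,0,0],
    [0,0,0],
    [0,0,0],
    [0,0,0],
    [0,0,0],
    [0,0,0],
    [0,0,0],
    [0,0,0]
  ],
  "offset": [
    [0,0,0.04],
    [0,0,0.07],
    [0,0,0.09],
    [0,0,0.09],
    [0.006,0,0.09],
    [0.012,0,0.09],
    [0.018,0,0.09],
    [0.024,0,0.09]
  ],
  "hand": [1,1,1,1,1,1,1,1]
}}

```text
time_s: 10.9
eef_pos: [0.5659, 0.1063, 0.0541]
eef_rot: [-3.084, 0.599, -0.002]
contact_force: [-0.6, -0.4, 1.1]
finger_gap: -0.0002
```

Request:
{"fn": "move_arm", "kwargs": {
  "twist": [
    [0,0,0],
    [0,0,0],
    [0,0,0],
    [0,0,0],
    [0,0,0],
    [0,0,0],
    [0,0,0],
    [0,0,0]
  ],
  "offset": [
    [0.006,0,0],
    [0.012,0,0],
    [0.019,0,0],
    [0.026,0,0],
    [0.033,0,0],
    [0.04,0,0],
    [0.046,0,0],
    [0.046,0,0]
  ],
  "hand": [1,1,1,1,1,1,1,1]
}}

```text
time_s: 11.7
eef_pos: [0.6082, 0.089, 0.0532]
eef_rot: [-3.084, 0.599, -0.001]
contact_force: [0.2, -0.3, 0.5]
finger_gap: 0.0002
```

```bash
python3 - <<'E'
from h import *
cv2.imwrite("pics/w7.png",imaging.get_image("wrist")); s=read_state();print(s["eef_pos"])
R=cv2.Rodrigues(s["eef_rot"])[0]
print(R.T@(np.array([.617,.004,.045])-s["eef_pos"]))
E
```

```text
[0.60780685 0.08923967 0.05315578]
[0.04042554 0.07560492 0.00815506]
```

View pics/w7.png

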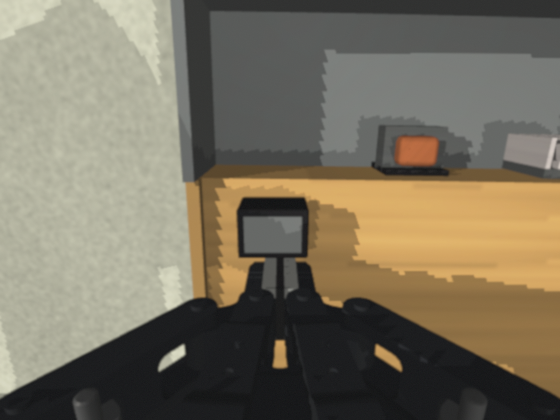

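The relay is squared on the fingers, about 5 mm from the edge.

Request:
{"fn": "move_arm", "kwargs": {
  "twist": [
    [0,0,0],
    [0,0,0],
    [0,0,0],
    [0,0,0],
    [0,0,0],
    [0,0,0],
    [0,0,0],
    [0,0,0]
  ],
  "offset": [
    [0.006,0,0],
    [0.013,0,0],
    [0.02,0,0],
    [0.027,0,0],
    [0.034,0,0],
    [0.041,0,0],
    [0.048,0,0],
    [0.049,0,0]
  ],
  "hand": [1,1,1,1,1,1,1,1]
}}

```text
time_s: 12.55
eef_pos: [0.6537, 0.0707, 0.0532]
eef_rot: [-3.084, 0.599, -0.001]
contact_force: [0.5, -0.5, 0.0]
finger_gap: -0.0003
```

Request:
{"fn": "move_arm", "kwargs": {
  "twist": [
    [0,0,0],
    [0,0,0],
    [0,0,0],
    [0,0,0],
    [0,0,0],
    [0,0,0],
    [0,0,0],
    [0,0,0]
  ],
  "offset": [
    [0,0,-0.04],
    [-0.02,0.02,-0.08],
    [-0.04,0.06,-0.12],
    [-0.07,0.08,-0.15],
    [-0.08,0.08,-0.17],
    [-0.08,0.08,-0.17],
    [-0.08,0.08,-0.17],
    [-0.08,0.08,-0.17]
  ],
  "hand": [1,1,1,1,1,1,1,1]
}}

```text
time_s: 13.35
eef_pos: [0.5489, 0.0269, 0.222]
eef_rot: [3.084, -0.598, -0.003]
contact_force: [0.2, 0.0, -0.1]
finger_gap: -0.0
```

```bash
python3 - <<'E'
from h import *
a=imaging.get_image("wrist"); s=read_state();print(s["time_s"],s["eef_pos"])
B=np.array([.5336,.0384]); th=np.radians(-112.5); X=np.array([np.cos(th),np.sin(th)]);Y=np.array([-X[1],X[0]])
b=imaging.get_image("side")
for cam in("wrist","side"):
  for n,z in dict(relay_mid=.018,transformer_mid=.018,heatsink_mid=.018,capacitor=.045).items():
    for q in mark_of(cam,n)[:1]:
      p=at(cam,q["pixel"],z); d=p[:2]-B; print(cam,n,round(q["score"],2),np.round(q["pixel"]),"board",np.round([d@X,d@Y],3))
cv2.imwrite("pics/w8.png",np.hstack([a[:340,130:530],cv2.resize(b[150:300,170:370],None,fx=2,fy=340/150)]))
E
```

```text
13.4 [0.54892838 0.02692588 0.22189946]
wrist relay_mid 0.85 [195.  79.] board [-0.08  0.12]
wrist transformer_mid 0.78 [271. 100.] board [-0.005  0.101]
wrist heatsink_mid 0.91 [346.  99.] board [0.071 0.102]
side relay_mid 0.7 [290. 242.] board [ 0.015 -0.049]
side heatsink_mid 0.51 [275. 199.] board [0.077 0.107]
side capacitor 0.2 [215. 220.] board [-0.097  0.08 ]
```

View pics/w8.png

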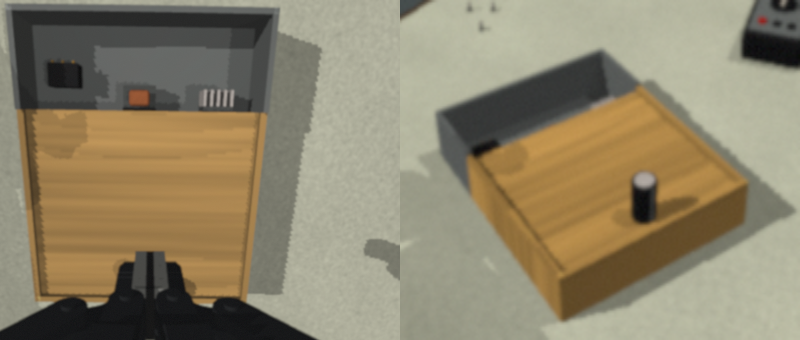

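```bash
python3 - <<'E'
from h import *
r={}
for n in("heatsink",):
    for c in("wrist","side"): r[c]=outline_of(c,n)[0]["pixel"]
    (o1,d1),(o2,d2)=ray("wrist",r["wrist"]),ray("side",r["side"])
    t=np.linalg.lstsq(np.c_[d1,-d2],o2-o1,rcond=None)[0]; a=o1+t[0]*d1;b=o2+t[1]*d2
    print(r,a,b)
s=read_state(); print(s["time_s"],s["contact_force"])
hand_in()
E
```

```text
Traceback (most recent call last):
IndexError: list index out of range
```

```bash
python3 - <<'E'
from h import *
(o1,d1),(o2,d2)=ray("wrist",(346,99)),ray("side",(275,199))
t=np.linalg.lstsq(np.c_[d1,-d2],o2-o1,rcond=None)[0]; print(o1+t[0]*d1,o2+t[1]*d2)
s=read_state(); print(s["time_s"],s["contact_force"])
E
```

```text
[ 0.60151146 -0.06554095  0.02186868] [ 0.59789628 -0.06860841  0.02258907]
13.95 [-0.26488203  0.68812227 -0.15071873]
```

The heat sink's centre triangulates to z ≈ 22 mm, well under the 40 mm limit, so I hand in.

```bash
python3 -c "
from workcell import hand_in; print(hand_in())"
```

```text
the job is handed in; nothing more can be done
None
```

I swept the heat sink, transformer and relay one at a time over the open edge into the catch pocket with the closed fingers. I then lifted the arm clear and handed in at about 14 s of the 58 s allowed.

- **Parts in the pocket:** The last wrist picture shows all three there. In the board frame, x and y are about (71, 102) mm for the heat sink, (-5, 101) mm for the transformer and (-80, 120) mm for the relay.
- **Heights:** The heat sink's centre triangulates to about 22 mm above the bench. I did not measure the other two heights; they look low in the pocket.
- **Capacitor:** It stands upright near the back rim in the last side picture. I did not measure its position again after the sweeps.
- **Multimeter, cup and spool:** I never moved near them, but I did not check their positions again.
- **Force:** The wrist force at the end of each move stayed around 1 N or less per axis. Forces in between were not read.
- **Checks that failed or disagreed:**
  - In the last side view, the network put the relay at the capacitor's pixel and gave the capacitor a low-score match at the wrong spot. The picture contradicts both, so I discarded them.
  - A last outline search for the heat sink found nothing, so its height comes from the earlier marks.

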